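Open the lock-out padlock and present it to the inspection camera

ROBOT

A 7-joint arm with a two-finger parallel gripper is mounted at the origin on the work surface. World frame = base frame: x ahead of the robot, y to its left, z up, the work surface at z = 0. Lengths are in m, angles in rad, forces in N, time in s.
With the tool pointing down it reaches from about 0.425 to 0.875 m from the base axis. Payload 4.7 kg.
Tool frame: the origin (TCP) lies on the centre line of the jaws, within the pads' length; the fingertips stand 14 mm ahead of it and the grasp point (between the pads) lies 5 mm behind it; z points along the fingers, y is the direction in which the jaws open and shut (so a half turn about z gives the same grasp; the last joint's range is limited). The gripper opens to 87 mm and grips with 3 to 60 N. Pads are 19 mm wide; open, the fingers measure 117 mm over their backs; the gripper's body (75 mm by 190 mm) begins 51 mm behind the grasp point.
Start: joints at [-1.112, 0.321, -0.07, 1.45, 0.023, 1.371, -0.057], TCP at [0.28, 0.587, 0.237] pointing down, gripper open.
Joint ranges: [-2.86, 2.86], [-0.3, 2.09], [-1.38, 1.24], [0.06, 2.45], [-1.56, 4.7], [0.09, 2.05], [-2.69, 2.69]. Speed limits (rad/s): [2.57, 2.57, 3.14, 3.14, 3.14, 3.14, 3.14].

INTERFACE

Orientations are given as a rotation vector (axis times angle).
In Python, from bench import ctrl gives the robot as it stands. The module is installed in compiled form; this text tells all that it offers.
- The arm moves only by the tool step_arm, never from a script. Its argument "plan" is a list of rows, each a list of 3 entries, a list of its own where there are three numbers: the turn, a rotation vector about the tool's x, y, z in rad, then the shift along the tool's x, y, z in m, then the closure in counts, from 0 (fully open) to 255 (shut). In form: [[[rx, ry, rz], [x, y, z], hand], ...]. A call has exactly 10 rows; each row is the pose to reach, as a shift and turn from the pose commanded when the call began, along the tool's axes at that moment; what a row does not reach only later rows make up. A row lasts 1/8 s, in which the tool goes at most 62.5 mm and 10.7 degrees, less where a joint would pass 70% of its speed; a pose out of reach is approached as far as the arm can. A call with a gripper value outside its range is refused whole. The fingers move at their own pace and stop on an object; "squeeze" is the grip in N (left out, the last holds). Time passes only in rows, so rows that repeat a pose let the fingers close, or fill a call up. It gives the time, the measured TCP pose, the force and the opening at its end, in the units of the state.
- ctrl.get_state(): the state, without advancing time (a new reading comes with each control period).
- ctrl.get_image(name): name is "scene" or "side" or "wrist"; returns the picture (384x512x3 uint8, red, green, blue); there is no depth.
- ctrl.calibration(name): a dict with "fov_y" (degrees; the focal length in pixels is half the picture's height over the tangent of half this angle, whatever the lens; pixels are square), "cx", "cy" (the principal point, pixels), "rvec" (rotation vector, rad) and "tvec" (3), from world to camera coordinates, as OpenCV has them. Camera axes: x right, y down, z forward; pixel columns grow to the right and rows downward; lengths in m; the calibration is good to about 2 mm. A picture is of the moment at which its call begins: read the wrist's pose just before it. calibration takes no time and is no camera call; for the wrist camera it gives the pose at the moment of the call.
- ctrl.close_job(): hands the job in, once; it reports no verdict.
Trained networks look in the newest picture that a camera, given by its name, has taken for a name from the list of things; names that differ only in an ending like _2 or _b are one class to them, and where a whole thing is asked for, a point or a joint stands for the part that bears it (a point fixed in the world has none). Each returns a list of dicts, best first, with "score" (0 to 1); they miss things now and then, are a little off and sometimes report something else, mostly with a low value. They report only what shows in the picture. A call takes as long as a camera call. They do not tell look-alikes from the thing itself.
- ctrl.cut_out(camera, label): "pixels" (384x512 bool, what is visible of it) and "rect" ([left, top, width, height] in pixels, round what is visible of it).
The state is a dict: "time": time; "joint_positions": joint angles; "qd": joint speeds; "joint_torque": joint torques, N m; "position": TCP position; "tool_rot": TCP orientation; "ft_force": force on the tool from outside, world axes, zero at the start; "torque": the same for the moment, N m; "grip_width": opening from 0.0 (shut) to 1.0 (fully open).
Only numpy, scipy, OpenCV 4.12 (cv2) and the standard library are available. Lean on these libraries where they do the work, as an engineer would, in place of code of your own. Each camera call takes 0.05 s, during which the arm holds its last target.

TASK

Leaving the lock-out padlock in its cradle, turn its dial, feeling the clicks, until the pointer clicks in at the index mark that faces the shackle bow, then pull the shackle fully open. Lift the lock out with the shackle still open and present it to the upward-looking camera: hold the lock's square body still in the air over the lens, and finish while holding it there, without putting it down. Leave the other things on the table where they are.

Things in the scene. Friction and masses are not known exactly. Their poses are not given: they have to be found in the camera images.
- lock_center (a point): Centre of the square steel body (64 x 64 x 28 mm thick) of a combination padlock lying loose on its back, dial up, in a cradle. Its x axis points away from the shackle, which sticks out along -x; z points out of the dial face, straight up at the start. The whole lock weighs 0.3 to 0.5 kg. Lifted by the shackle bow, it may swing down about the bow and hang.
- dial_knob (a point): Centre (half-way up) of the round knob of the dial, in the middle of the lock's face: 27 mm in diameter, 22 mm high. It stands on the dial plate (50 mm in diameter), so fingers can reach 10 mm below this point. It turns with the dial about its z axis; a bright pointer line runs along its -x axis from the knob's middle to the plate's edge.
- dial (a joint): Dial angle in the lock, rad, growing counter-clockwise from above. At 0, or 6.283 (the same place), the pointer is at the index mark on the side of the shackle bow and the shackle is free; elsewhere it is blocked. 12 clicks a turn, 0.524 apart, one at the index mark; each draws the dial in and takes about 0.1 N m to leave. Range -0.4 to 6.68; starts between 0.95 and 5.33.
- shackle_bow (a point): Middle of the straight cross bar of the U shackle (round dark steel, 8 mm diameter). Shut, the bar is 74 mm from the lock's centre along the lock's -x, with 38 mm clear between bar and body; legs 48 mm apart (centre to centre), straight part 32 mm long. Below it is only the table top, 40 mm down. Axes as the lock's: the bar runs along y and is pulled open along -x.
- shackle (a joint): How far the shackle is pulled out, m: 0 shut, 0.020 fully open against its stop. When the dial is at the index mark it moves with about 3 N of friction and stays where it is left.
- camera_lens (a point): Centre of the top of the lens of a camera that is bolted to the table and looks straight up: 62 mm square foot, 38 mm round lens, 46 mm high.
- key_set: Loose yellow hex key set, 100 x 26 x 18 mm, a bystander. Origin under its centre.
- lens_cap: Loose black lens cap, 44 mm in diameter, 9 mm high, a bystander. Origin under its centre.
- lens_ring: Loose black ring with glass, 50 mm in diameter, 7 mm high, a bystander. Origin under its centre.
- post: Loose steel optical post on a round foot (32 mm), 70 mm high, a bystander. Origin under its centre.
- cube: Loose black 38 mm cube with a beam splitter, a bystander. Origin under its centre.
- driver: Loose screwdriver lying on the table, a bystander. Origin under its middle.
- cradle: Fixed black block 80 (x) x 96 (y) x 30 mm high on which the lock lies, axes as the lock's, origin under its centre. Aluminium corner stops 14 mm high stand round the lock with 1.5 mm play, so that it cannot turn or slide but can be lifted out.
There are look-alikes about, which are no part of the job. Leave any brown or orange look-alike of the part that bears lock_center alone.

How it is judged:
On the way, in this order (a step that is already met when the one before it is completed fails the run):
1. the dial rests at the index mark, with the lock in its cradle and the shackle still in ((value of joint dial between -0.13 and 0.13 rad or value of joint dial between 6.153 and 6.413 rad) and distance of lock_center from where it was at the start of the episode below 0.012 m and value of joint shackle below 0.008 m), for 0.2 s.
2. the shackle is pulled open while the lock is in its cradle (value of joint shackle above 0.016 m and distance of lock_center from where it was at the start of the episode below 0.025 m), for 0.1 s.
At the end, for the whole second after the job is handed in: The gripper holds the lock in the air with the shackle open at least 15 mm, the centre of the lock's body within 60 mm (horizontally) of the lens axis and 100 to 400 mm above the table, still (below 0.04 m/s), not touching the camera (value of joint shackle above 0.015 m and horizontal distance between lock_center and camera_lens below 0.06 m and height (world z) of lock_center between 0.1 and 0.4 m and linear speed of lock below 0.04 m/s and contact force between the fingers and lock above 1 N and contact force between lock and camera below 0.2 N); the arm keeps its last pose, push and grip.
It fails at once if a bystander was moved by more than 40 mm (distance of any of key_set, lens_cap, lens_ring, post, cube, driver from where it was at the start of the episode above 0.04 m).
It also fails if it takes over 72 s, if anything falls off the work surface, if the arm or the gripper's body presses on something with over 40 N, if the wrist force passes 120 N, or if a joint passes its speed limit or range.

## Working session

There is one attempt and no reset: what is moved stays moved. The work goes in short steps, Python scripts to look and compute and a tool call to move; the robot and the scene stay as the last step left them, time stands still between calls to the robot, and variables do not carry over. Pictures are saved under pics/ and viewed, and the job is handed in when it is done.

Besides the shell and the picture viewer there is one more tool, called after "Call:" as name([rows], argument=value, ...), one row to a line, values as JSON. step_arm: Moves the arm, as the interface text tells. Its arguments: {"type":"object","properties":{"plan":{"type":"array"},"squeeze":{"type":"number"}},"required":["plan"]}

```bash
mkdir -p pics; ls
python3 - <<'E'
from bench import ctrl
import cv2
s=ctrl.get_state();print(s)
for n in ["scene","side","wrist"]:
    im=ctrl.get_image(n);cv2.imwrite(f"pics/a_{n}.png",im[:,:,::-1]);print(n,ctrl.calibration(n))
E
```

```text
pics
{'time': 0.0, 'joint_positions': array([-1.11188396,  0.32181265, -0.07008579,  1.45167078,  0.02261853,
        1.3707985 , -0.05689832]), 'qd': array([-0.00177448, -0.00053486,  0.00069074, -0.00042072, -0.00039643,
       -0.00057366,  0.00228695]), 'joint_torque': array([-7.37457549e-05, -4.91287887e+01, -4.03820481e-01, -3.12530994e+01,
       -6.38653035e-02,  4.40971262e-02,  1.84096075e-04]), 'position': array([0.27951034, 0.58625098, 0.23547034]), 'tool_rot': array([-6.92839519e-01, -3.06392733e+00,  2.94904397e-03]), 'ft_force': array([-0.7955109 , -0.43761048, -0.07176066]), 'torque': array([-0.01815556,  0.05740067, -0.00174549]), 'grip_width': 1.0008827233201916}
scene {'fov_y': 57.90793522194585, 'cx': 245.86387619252957, 'cy': 191.94754052868828, 'rvec': array([ 0.92052647,  2.50886546, -1.03633664]), 'tvec': array([ 0.40074595, -0.19280503,  1.32974985])}
side {'fov_y': 51.22851632265756, 'cx': 256.3779359567376, 'cy': 188.3472472466448, 'rvec': array([-0.03886049,  2.94750714, -1.05794565]), 'tvec': array([0.51147364, 0.05185802, 1.01721748])}
wrist {'fov_y': 70.6802760177808, 'cx': 257.04787996531365, 'cy': 191.66883961883622, 'rvec': array([-2.45860726, -1.55211682, -0.20945026]), 'tvec': array([-0.64975792, -0.0334429 ,  0.38971859])}
```

View pics/a_scene.png

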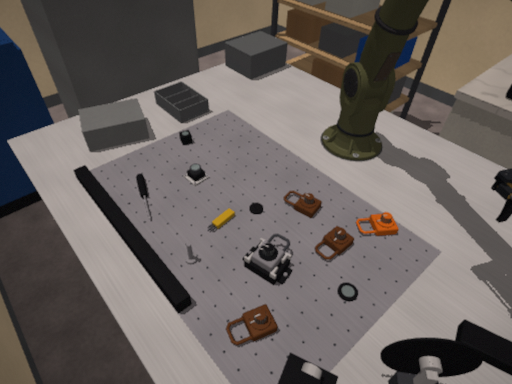

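View pics/a_side.png

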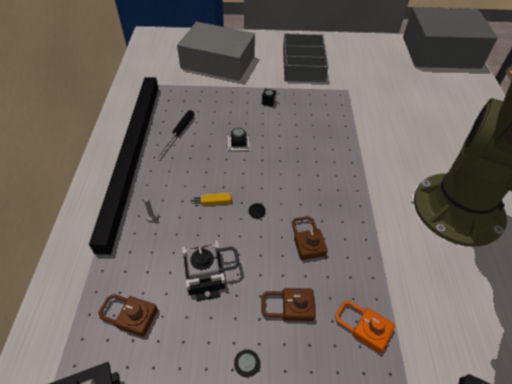

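View pics/a_wrist.png

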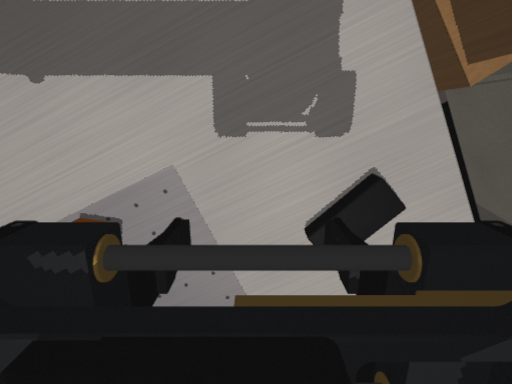

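Candidates for the lock: the grey one in the black cradle at scene (268,258) / side (207,262). Look-alikes: browns at scene (303,203), (336,242), (253,324) and orange at (378,224). I choose the grey one and will check it in a crop.

```bash
cat > h.py <<'E'
import numpy as np, cv2
from bench import ctrl
def cam(n):
    c=ctrl.calibration(n); f=192/np.tan(np.radians(c['fov_y']/2))
    K=np.array([[f,0,c['cx']],[0,f,c['cy']],[0,0,1]]); return K,cv2.Rodrigues(np.array(c['rvec']))[0],np.array(c['tvec'])
def proj(n,P,C=None):
    K,R,t=C or cam(n); q=(K@(R@np.atleast_2d(P).T+t[:,None])); return (q[:2]/q[2]).T
def onz(n,uv,z,C=None):
    K,R,t=C or cam(n); d=R.T@np.linalg.inv(K)@np.array([*uv,1.]); o=-R.T@t; return o+d*(z-o[2])/d[2]
def tri(ns,uvs):
    A=[];b=[]
    for n,uv in zip(ns,uvs):
        K,R,t=cam(n); d=R.T@np.linalg.inv(K)@np.array([*uv,1.]); d/=np.linalg.norm(d); o=-R.T@t
        M=np.eye(3)-np.outer(d,d); A.append(M); b.append(M@o)
    return np.linalg.lstsq(np.vstack(A),np.hstack(b),rcond=None)[0]
def crop(n,u,v,w,h,s,fn):
    im=ctrl.get_image(n)[:,:,::-1]; c=im[max(0,v-h//2):v+h//2,max(0,u-w//2):u+w//2]
    cv2.imwrite(fn,cv2.resize(c,None,fx=s,fy=s,interpolation=cv2.INTER_CUBIC))
E
python3 - <<'E'
from h import *
crop("scene",268,258,80,64,9,"pics/b_scene.png")
crop("side",207,265,80,64,9,"pics/b_side.png")
for l in ["lock_center","dial_knob","shackle_bow","camera_lens","key_set","lens_cap","lens_ring","post","cube","driver","cradle"]:
    for n in ["scene","side"]:
        r=ctrl.cut_out(n,l)
        for x in r[:5]:
            m=x["pixels"]; ys,xs=np.nonzero(m); 
            z={"dial_knob":.075,"camera_lens":.03,"lock_center":.045}.get(l,.01)
            c=(xs.mean(),ys.mean()); print(l,n,round(x["score"],2),x["rect"],np.round(c,1),np.round(onz(n,c,z)[:2],3))
print(ctrl.get_state()['time'])
E
```

```text
lock_center scene 0.78 [358.3, 208.9, 43.3, 27.0] [378.7 223.7] [0.309 0.322]
lock_center scene 0.74 [250.0, 235.0, 36.8, 33.7] [268.3 254.2] [0.619 0.196]
lock_center scene 0.72 [315.2, 225.5, 37.1, 32.8] [335.6 241.1] [0.451 0.283]
lock_center scene 0.66 [223.6, 301.5, 52.0, 42.0] [254.1 323.7] [0.771 0.312]
lock_center scene 0.56 [284.6, 190.6, 37.5, 23.8] [305.2 203.2] [0.41  0.134]
lock_center side 0.92 [292.3, 216.1, 36.5, 44.5] [308.5 240.6] [0.393 0.135]
lock_center side 0.77 [263.0, 283.5, 52.0, 37.1] [293.1 304. ] [0.433 0.285]
lock_center side 0.72 [97.9, 293.2, 59.9, 42.8] [133.6 315.4] [0.745 0.317]
lock_center side 0.71 [333.1, 302.0, 63.2, 51.1] [368.3 326.8] [0.289 0.327]
dial_knob scene 0.74 [332.5, 226.8, 14.7, 18.4] [338.7 235.1] [0.451 0.286]
dial_knob scene 0.63 [258.1, 242.2, 18.2, 14.2] [267.2 251.2] [0.63  0.202]
dial_knob scene 0.57 [375.4, 212.7, 21.4, 15.3] [385.3 219.7] [0.311 0.335]
dial_knob scene 0.56 [249.6, 304.1, 17.1, 22.5] [258.6 318.2] [0.765 0.319]
dial_knob scene 0.45 [300.6, 196.9, 13.9, 12.5] [307.6 200.3] [0.42  0.147]
dial_knob side 0.88 [36
[... 1981 characters left out ...]
1, 12.4, 21.4] [149.8 211.5] [0.773 0.041]
cube scene 0.66 [177.2, 129.7, 14.3, 15.6] [185. 137.] [ 0.476 -0.417]
cube side 0.55 [259.5, 87.1, 15.7, 22.9] [268.5  97.3] [ 0.482 -0.418]
driver scene 0.81 [136.5, 173.7, 12.8, 40.7] [141.8 188.5] [ 0.739 -0.27 ]
driver scene 0.33 [267.4, 233.5, 24.7, 10.6] [279.1 237.5] [0.538 0.158]
driver side 0.77 [156.0, 111.7, 39.5, 46.1] [180.2 126.5] [ 0.742 -0.27 ]
cradle scene 0.82 [245.9, 240.3, 44.7, 38.9] [269.8 267.5] [0.627 0.213]
cradle side 0.76 [182.4, 241.2, 44.2, 60.3] [205.1 283.2] [0.618 0.228]
cradle side 0.58 [187.7, 245.0, 52.5, 36.4] [207.6 261.7] [0.618 0.176]
cradle side 0.53 [219.3, 244.8, 22.1, 28.0] [229.8 258.9] [0.569 0.167]
1.35
```

View pics/b_scene.png

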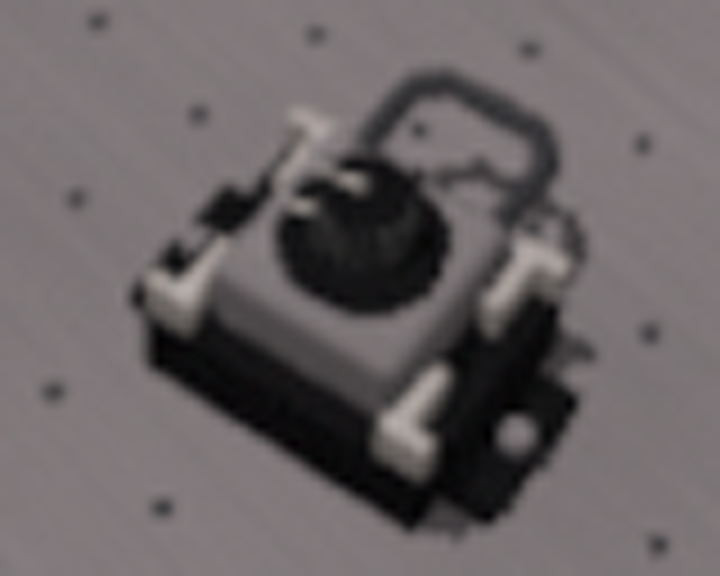

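View pics/b_side.png

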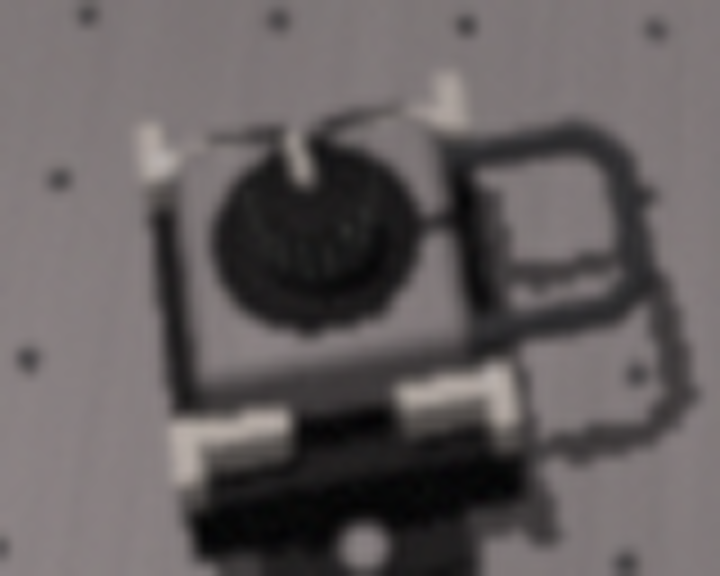

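The crops confirm the grey lock in its black cradle. The shackle points about -x world, the pointer is seen at side crop (300,155), so it faces about -y. The camera is at scene (195,174).

Run:
```python
from h import *
from scipy.spatial.transform import Rotation as Ro
K,R,t=cam("wrist"); s=ctrl.get_state(); T=Ro.from_rotvec(s['tool_rot']).as_matrix()
o=-R.T@t; print("cam in tool",T.T@(o-s['position']),"\n",T.T@R.T, "\ntool R\n",T)
for uv in [(256,60),(256,120),(150,100),(350,100)]:
    print(uv, T.T@(onz("wrist",uv,0.05)-s['position']))
f=1/9
bow=tri(["scene","side"],[(228+500*f,226+95*f),(167+632*f,233+205*f)]);print("bow",bow)
# knob top centre
for n,uv in [("scene",(267.2,250)),("side",(201.8,258.5))]:
  print(n,onz(n,uv,.075))
# bow corners/ body corners: lens
print("lens",tri(["scene","side"],[(194.9,171),(238,137)]))
crop("scene",195,172,60,48,10,"pics/c_scene.png"); crop("side",238,139,60,48,10,"pics/c_side.png")
```

```text
cam in tool [ 7.12140361e-02 -1.13949061e-04 -1.48976917e-01] 
 [[ 2.15382083e-04 -9.64286533e-01 -2.64861165e-01]
 [ 9.99998861e-01 -1.87937282e-04  1.49741555e-03]
 [-1.49371494e-03 -2.64861186e-01  9.64285394e-01]] 
tool R
 [[-9.02705799e-01  4.30258332e-01  9.16638164e-05]
 [ 4.30258339e-01  9.02705796e-01  8.71597935e-05]
 [-4.52442310e-05  1.18118772e-04 -9.99999992e-01]]
(256, 60) [ 0.13385571 -0.00081426  0.18659375]
(256, 120) [ 0.0680904  -0.00086752  0.18659672]
(150, 100) [ 0.09078757 -0.12541739  0.18658098]
(350, 100) [0.09086037 0.10974196 0.18660875]
bow [0.55026748 0.18247947 0.04995566]
scene [0.62805362 0.19965485 0.075     ]
side [0.62188093 0.20427753 0.075     ]
lens [ 0.56840768 -0.21454385  0.02630034]
```

View pics/c_side.png

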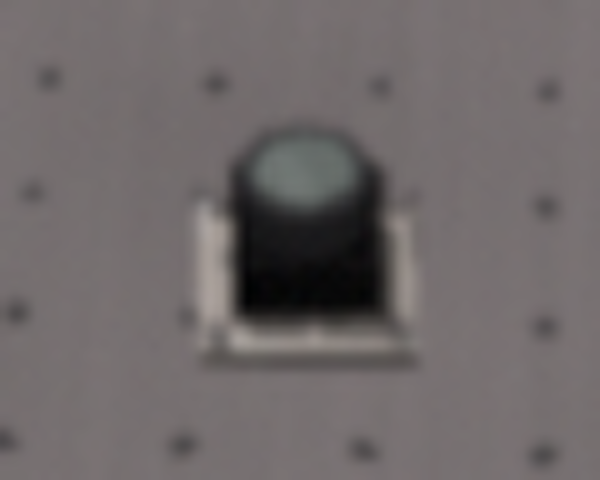

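View pics/c_scene.png

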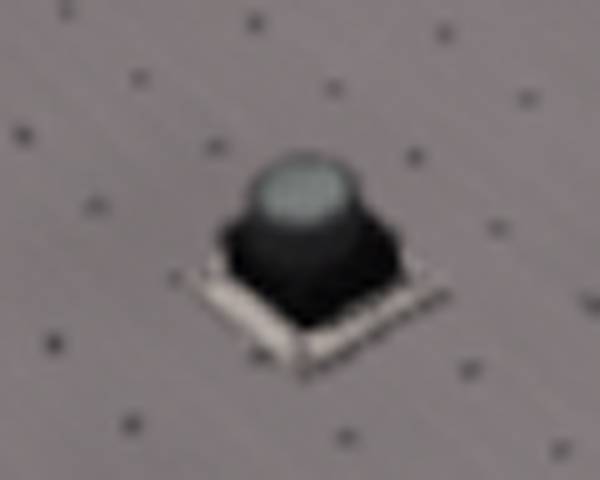

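Call:
step_arm([
  [[0, 0, 0], [-0.05, -0.018, 0], 0],
  [[0, 0, 0], [-0.11, -0.039, 0], 0],
  [[0, 0, 0], [-0.17, -0.06, 0], 0],
  [[0, 0, 0], [-0.23, -0.081, 0], 0],
  [[0, 0, 0], [-0.29, -0.102, 0], 0],
  [[0, 0, 0], [-0.35, -0.123, 0], 0],
  [[0, 0, 0], [-0.41, -0.144, 0], 0],
  [[0, 0, 0], [-0.47, -0.165, 0], 0],
  [[0, 0, 0], [-0.52, -0.183, 0], 0],
  [[0, 0, 0], [-0.567, -0.199, 0], 0],
])

```text
time: 2.7
position: [0.7075, 0.1605, 0.2366]
tool_rot: [0.695, 3.063, -0.001]
ft_force: [0.4, 0.7, 0.7]
grip_width: 0.997
```

Run:
```python
from h import *
im=ctrl.get_image("wrist");cv2.imwrite("pics/d_wrist.png",cv2.resize(im[:,:,::-1],(768,576),interpolation=cv2.INTER_CUBIC))
s=ctrl.get_state();print(s['time'],s['position'],s['tool_rot'],s['joint_positions'])
C=cam("wrist");print(proj("wrist",[.625,.202,.08],C))
print("lens",tri(["scene","side"],[(195.2,167.2),(238.5,132)]),onz("scene",(195.2,167.2),.046),onz("side",(238.5,132),.046))
```

```text
2.75 [0.71142529 0.15236353 0.23570144] [ 0.70640902  3.05588709 -0.00928206] [-0.40841142  0.49082245  0.236915    1.23505149 -0.10445321  1.42596754
  0.9327421 ]
[[263.70794733  88.55002587]]
lens [ 0.56674489 -0.21315762  0.04475554] [ 0.56805006 -0.21028916  0.046     ] [ 0.56663139 -0.21346732  0.046     ]
```

View pics/d_wrist.png

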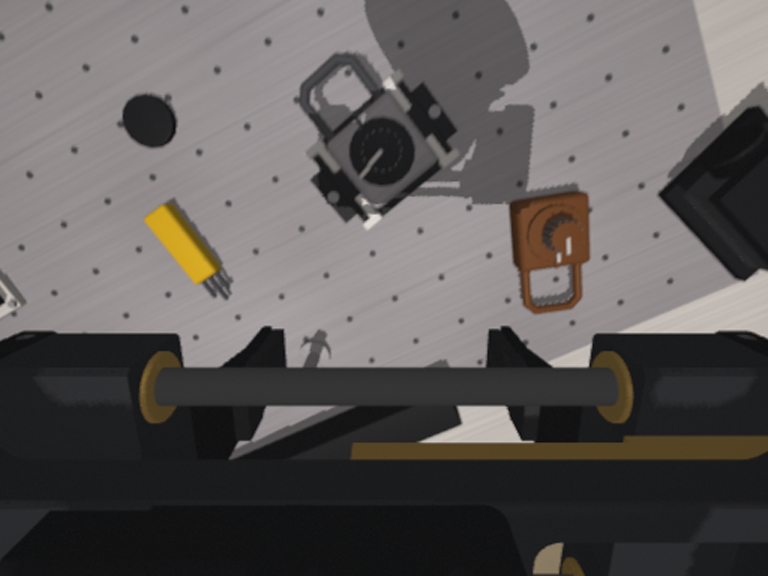

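The wrist view shows the lock at (380,150 in the 768-wide picture), shackle up-left and the pointer toward lower-left. The arm was still settling, so I take another picture.

Run:
```python
from h import *
for i in range(2):
    s=ctrl.get_state();C=cam("wrist");im=ctrl.get_image("wrist")
    print(s['time'],s['position'],s['tool_rot'])
c=im[20:160,180:320,::-1];cv2.imwrite("pics/e.png",cv2.resize(c,None,fx=4.2,fy=4.2,interpolation=cv2.INTER_CUBIC))
import pickle;pickle.dump(C,open("C.pkl","wb"))
```

```text
2.75 [0.71142529 0.15236353 0.23570144] [ 0.70640902  3.05588709 -0.00928206]
2.8 [0.70937817 0.1545932  0.23560634] [ 0.70748652  3.0580463  -0.00812988]
```

View pics/e.png

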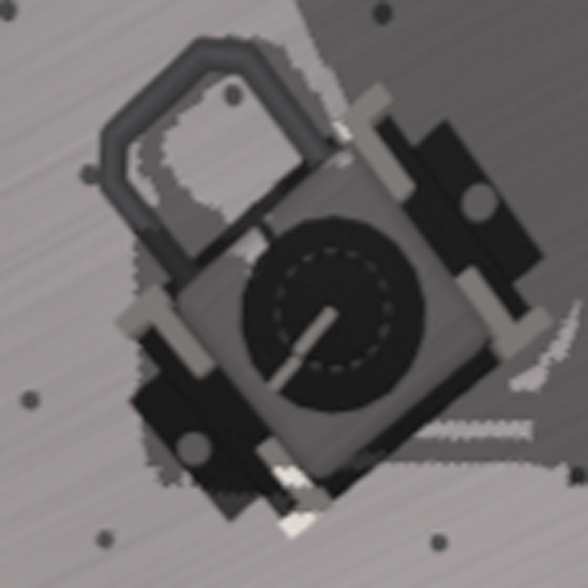

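Run:
```python
from h import *
import pickle;C=pickle.load(open("C.pkl","rb"))
w=lambda u,v,z:onz("wrist",(180+(u+.5)/4.2-.5,20+(v+.5)/4.2-.5),z,C)
bow=w(158,92,.044);idx=w(262,232,.058);kt=w(332,310,.083);pl=w(333,314,.061)
for n,p in dict(bow=bow,idx=idx,knobtop=kt,plate=pl).items(): print(n,p)
body=[w(*q,.058) for q in[(185,290),(330,150),(490,335),(325,475)]];print(np.mean(body,0),[np.linalg.norm(body[i]-body[i-1]) for i in range(4)])
a=lambda d:np.arctan2(d[1],d[0])
c=(kt+pl)/2
yaw=a(c-bow);print("yaw",yaw,a(c-idx),a(body[2]-body[1]),a(body[3]-body[0]),"dist",np.linalg.norm((c-bow)[:2]))
tip=w(273,387,.061);mid=w(297,355,.061);t0=w(302,349,.083)
print("dial",(a(pl-tip)-yaw),(a(mid-tip)-yaw),a(kt-t0)-yaw, np.linalg.norm(tip-pl))
```

```text
bow [0.55190591 0.18094292 0.044     ]
idx [0.59740085 0.1901415  0.058     ]
knobtop [0.62484536 0.19740988 0.083     ]
plate [0.62439    0.19799801 0.061     ]
[0.62451779 0.19788916 0.058     ] [np.float64(0.06165142042626352), np.float64(0.051961900324938), np.float64(0.0632172234117012), np.float64(0.05832315052738672)]
yaw 0.22655578562690706 0.27102238083830055 0.3055860469239001 0.20371471357751494 dist 0.07461857974642355
dial 1.7449096647670186 1.7892394089545636 1.7770311665328806 0.02488798145199395
```

Call:
step_arm([
  [[0, 0, 0], [0.02, -0.001, 0.02], 0],
  [[0, 0, 0], [0.04, -0.002, 0.045], 0],
  [[0, 0, 0], [0.06, -0.003, 0.07], 0],
  [[0, 0, 0], [0.075, -0.003, 0.09], 0],
  [[0, 0, 0], [0.085, -0.003, 0.105], 0],
  [[0, 0, 0], [0.088, -0.003, 0.115], 0],
  [[0, 0, 0], [0.088, -0.003, 0.12], 0],
  [[0, 0, 0], [0.088, -0.003, 0.12], 0],
  [[0, 0, 0], [0.088, -0.003, 0.12], 0],
  [[0, 0, 0], [0.088, -0.003, 0.12], 0],
])

```text
time: 4.1
position: [0.6258, 0.1982, 0.1171]
tool_rot: [0.693, 3.063, 0.001]
ft_force: [0.2, 0.2, -0.1]
grip_width: 1.006
```

```bash
cat >> h.py <<'E'
from scipy.spatial.transform import Rotation as Ro
def st():
    s=ctrl.get_state();T=Ro.from_rotvec(s['tool_rot']).as_matrix()
    print("t",s['time'],"p",np.round(s['position'],4),"xax",np.round(T[:,0],3),"yax",np.round(T[:,1],3),"zax",np.round(T[:,2],3),"F",np.round(s['ft_force'],2),"M",np.round(s['torque'],3),"g",s['grip_width'],"j7",s['joint_positions'][6]); return s,T
E
python3 - <<'E'
from h import *
s,T=st();print(T.T@(np.array([.6245,.198,.078])-s['position']))
im=ctrl.get_image("wrist");cv2.imwrite("pics/f.png",im[:,:,::-1]);st()
crop("side",205,240,120,90,6,"pics/f_side.png")
E
```

```text
t 4.1 p [0.6258 0.1982 0.1171] xax [-0.903  0.431 -0.001] yax [0.431 0.903 0.001] zax [ 0.001  0.    -1.   ] F [ 0.15  0.18 -0.11] M [0.012 0.068 0.021] g 1.005581196506528 j7 0.8407648352446835
[ 0.00109002 -0.00072035  0.03910561]
t 4.15 p [0.6256 0.1982 0.117 ] xax [-0.903  0.431 -0.001] yax [0.431 0.903 0.001] zax [ 0.001  0.    -1.   ] F [-0.33 -0.54 -0.62] M [-0.012  0.029  0.037] g 1.0033115420226149 j7 0.8407674982087041
```

View pics/f.png

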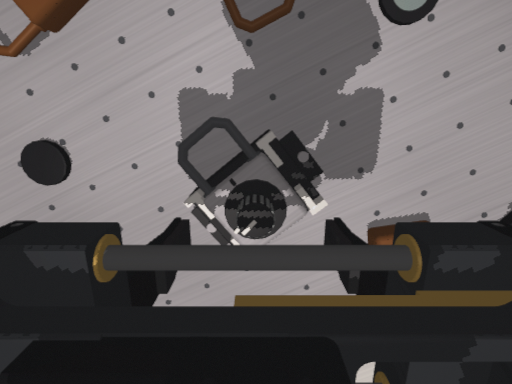

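View pics/f_side.png

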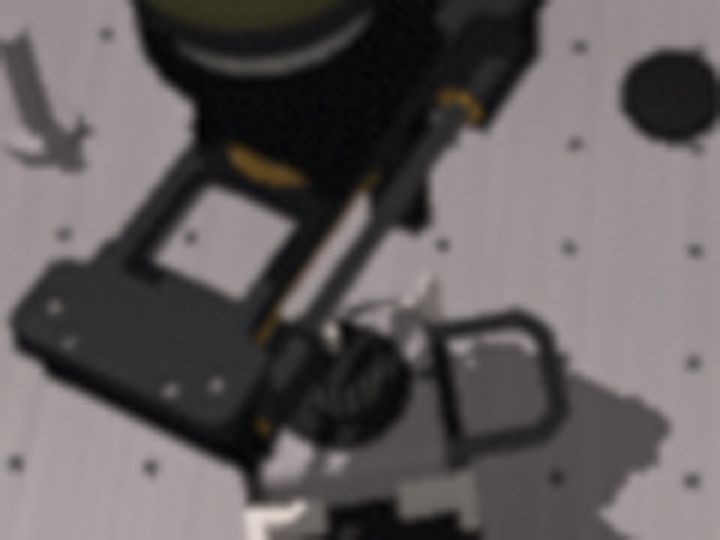

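Call:
step_arm([
  [[0, 0, 0], [0, 0, 0.015], 0],
  [[0, 0, 0], [0.001, -0.001, 0.03], 0],
  [[0, 0, 0], [0.001, -0.001, 0.038], 0],
  [[0, 0, 0], [0.001, -0.001, 0.038], 0],
  [[0, 0, 0], [0.001, -0.001, 0.038], 255],
  [[0, 0, 0], [0.001, -0.001, 0.038], 255],
  [[0, 0, 0], [0.001, -0.001, 0.038], 255],
  [[0, 0, 0], [0.001, -0.001, 0.038], 255],
  [[0, 0, 0], [0.001, -0.001, 0.038], 255],
  [[0, 0, 0], [0.001, -0.001, 0.038], 255],
], squeeze=25)

```text
time: 5.45
position: [0.6239, 0.1978, 0.0786]
tool_rot: [0.693, 3.064, 0.0]
ft_force: [0.2, -0.8, 0.1]
grip_width: 0.404
```

Run:
```python
from h import *
st()
```

```text
t 5.45 p [0.6239 0.1978 0.0786] xax [-0.903  0.43  -0.   ] yax [0.43  0.903 0.   ] zax [ 0.  0. -1.] F [ 0.19 -0.8   0.11] M [ 0.017 -0.028  0.001] g 0.403731110654034 j7 0.8461783375979712
```

Call:
step_arm([
  [[0, 0, 0], [0, 0, 0], 255],
  [[0, 0, 0], [0, 0, 0], 255],
  [[0, 0, 0], [0, 0, 0], 255],
  [[0, 0, 0], [0, 0, 0], 255],
  [[0, 0, 0.05], [0, 0, 0], 255],
  [[0, 0, 0.1], [0, 0, 0], 255],
  [[0, 0, 0.15], [0, 0, 0], 255],
  [[0, 0, 0.2], [0, 0, 0], 255],
  [[0, 0, 0.2], [0, 0, 0], 255],
  [[0, 0, 0.2], [0, 0, 0], 255],
])

```text
time: 6.7
position: [0.6239, 0.1978, 0.0786]
tool_rot: [0.994, 2.98, 0.0]
ft_force: [-0.4, -0.7, 0.7]
grip_width: 0.297
```

Run:
```python
from h import *
st()
im=ctrl.get_image("wrist");c=im[100:260,140:360,::-1];cv2.imwrite("pics/g.png",cv2.resize(c,None,fx=3.5,fy=3.5,interpolation=cv2.INTER_CUBIC))
```

```text
t 6.7 p [0.6239 0.1978 0.0786] xax [-0.8  0.6 -0. ] yax [0.6 0.8 0. ] zax [ 0. -0. -1.] F [-0.39 -0.72  0.66] M [-0.165  0.067  0.059] g 0.29737444651041706 j7 0.6597434046904075
```

View pics/g.png

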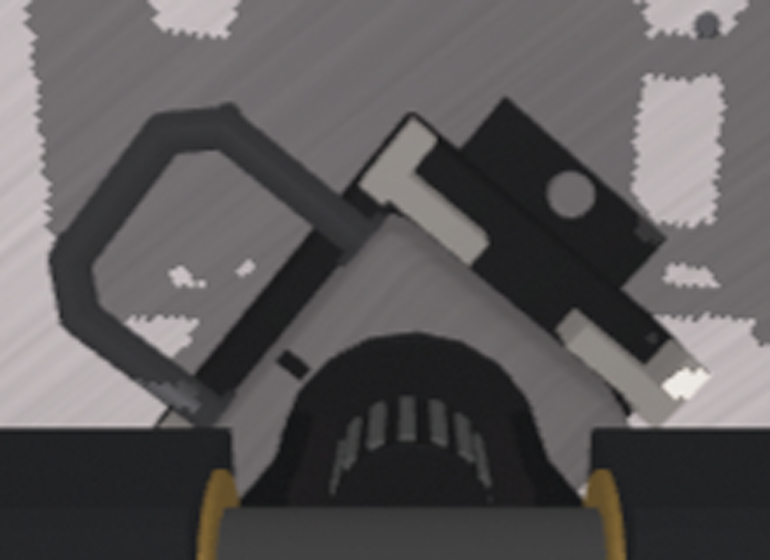

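Call:
step_arm([
  [[0, 0, 0.1], [0, 0, 0], 255],
  [[0, 0, 0.2], [0, 0, 0], 255],
  [[0, 0, 0.3], [0, 0, 0], 255],
  [[0, 0, 0.4], [0, 0, 0], 255],
  [[0, 0, 0.5], [0, 0, 0], 255],
  [[0, 0, 0.6], [0, 0, 0], 255],
  [[0, 0, 0.7], [0, 0, 0], 255],
  [[0, 0, 0.8], [0, 0, 0], 255],
  [[0, 0, 0.9], [0, 0, 0], 255],
  [[0, 0, 1.0], [0, 0, 0], 255],
])

```text
time: 8.0
position: [0.6242, 0.1978, 0.0786]
tool_rot: [2.305, 2.134, 0.001]
ft_force: [1.1, 0.1, -0.9]
grip_width: 0.307
```

Run:
```python
from h import *
st()
im=ctrl.get_image("wrist");c=im[100:260,140:360,::-1];cv2.imwrite("pics/h.png",cv2.resize(c,None,fx=3.5,fy=3.5,interpolation=cv2.INTER_CUBIC))
st();crop("side",205,250,100,80,7,"pics/h_side.png")
st();crop("scene",268,250,100,80,7,"pics/h_scene.png")
```

```text
t 8.0 p [0.6242 0.1978 0.0786] xax [0.077 0.997 0.   ] yax [ 0.997 -0.077  0.001] zax [ 0.001  0.    -1.   ] F [ 1.09  0.08 -0.89] M [-0.113 -0.094  0.072] g 0.3073825184459177 j7 -0.2758301575714658
t 8.05 p [0.6242 0.1978 0.0786] xax [0.08  0.997 0.   ] yax [ 0.997 -0.08   0.001] zax [ 0.001 -0.    -1.   ] F [ 0.41  0.52 -1.44] M [-0.081 -0.135  0.031] g 0.3014587266425687 j7 -0.27857247799068247
t 8.1 p [0.6242 0.1978 0.0786] xax [ 0.074  0.997 -0.   ] yax [ 0.997 -0.074  0.001] zax [ 0.001 -0.    -1.   ] F [ 1.5  -0.59 -0.02] M [-0.204 -0.129 -0.023] g 0.2999950973795717 j7 -0.27308489211969045
```

View pics/h.png

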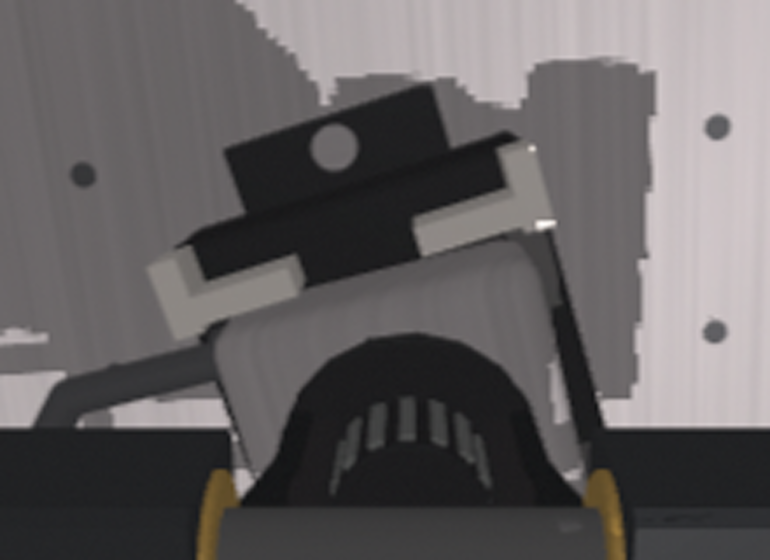

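View pics/h_side.png

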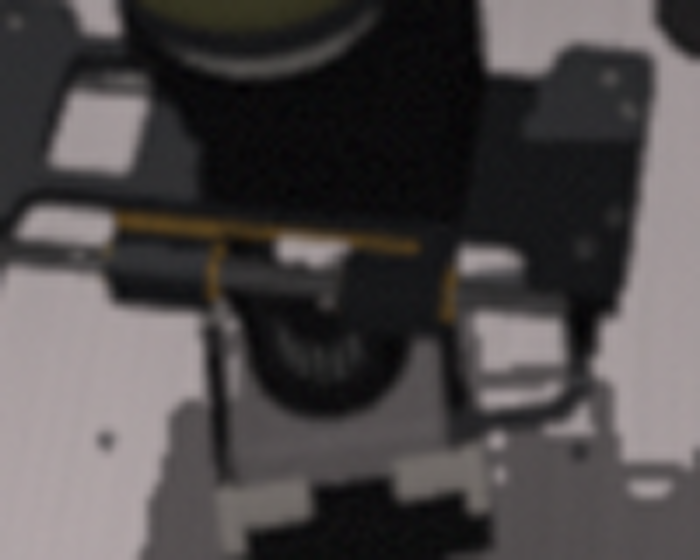

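View pics/h_scene.png

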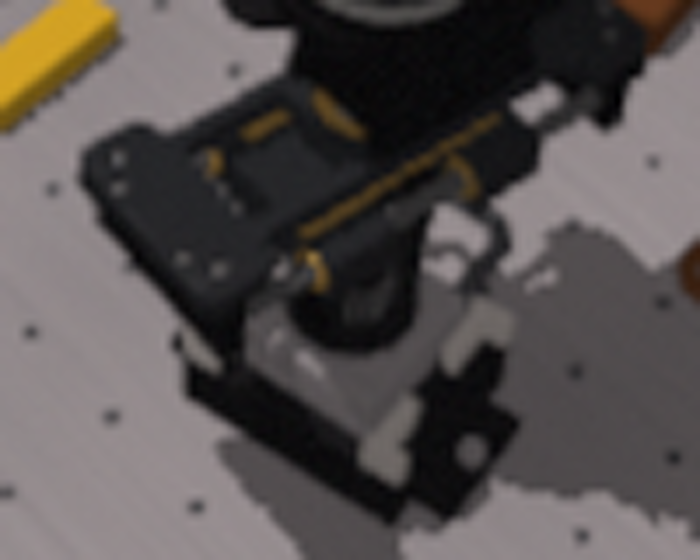

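Call:
step_arm([
  [[0, 0, 0.06], [0, 0, 0], 255],
  [[0, 0, 0.12], [0, 0, 0], 255],
  [[0, 0, 0.18], [0, 0, 0], 255],
  [[0, 0, 0.24], [0, 0, 0], 255],
  [[0, 0, 0.3], [0, 0, 0], 255],
  [[0, 0, 0.36], [0, 0, 0], 255],
  [[0, 0, 0.42], [0, 0, 0], 255],
  [[0, 0, 0.47], [0, 0, 0], 255],
  [[0, 0, 0.52], [0, 0, 0], 255],
  [[0, 0, 0.52], [0, 0, 0], 255],
])

```text
time: 9.4
position: [0.6242, 0.1978, 0.0786]
tool_rot: [2.772, 1.477, 0.001]
ft_force: [1.7, -0.5, -1.1]
grip_width: 0.306
```

Run:
```python
from h import *
for i in range(3):
  st();ctrl.get_image("wrist")
st()
```

```text
t 9.4 p [0.6242 0.1978 0.0786] xax [0.558 0.83  0.   ] yax [ 0.83  -0.558  0.001] zax [ 0.001 -0.    -1.   ] F [ 1.68 -0.49 -1.09] M [-0.266 -0.218 -0.036] g 0.305556324465133 j7 -0.7522718855505522
t 9.45 p [0.6242 0.1978 0.0786] xax [0.558 0.83  0.   ] yax [ 0.83  -0.558  0.001] zax [ 0.001  0.    -1.   ] F [ 1.57 -0.57 -1.02] M [-0.219 -0.281  0.03 ] g 0.304395856739227 j7 -0.7522496976725945
t 9.5 p [0.6242 0.1978 0.0786] xax [0.558 0.83  0.   ] yax [ 0.83  -0.558  0.001] zax [ 0.001  0.    -1.   ] F [ 0.85 -0.55 -0.85] M [-0.212 -0.328 -0.029] g 0.3025589699842087 j7 -0.752546675212701
t 9.55 p [0.6241 0.1978 0.0786] xax [0.558 0.83  0.   ] yax [ 0.83  -0.558  0.   ] zax [ 0.001  0.    -1.   ] F [ 2.05 -0.37 -1.4 ] M [-0.202 -0.304 -0.03 ] g 0.3040387026537895 j7 -0.7528918258486522
```

Call:
step_arm([
  [[0, 0, 0], [0, 0, 0], 0],
  [[0, 0, 0], [0, 0, 0], 0],
  [[0, 0, 0], [0, 0, 0], 0],
  [[0, 0, 0], [0, 0, -0.03], 0],
  [[0, 0, -0.15], [0, 0, -0.07], 0],
  [[0, 0, -0.3], [-0.02, 0.022, -0.1], 0],
  [[0, 0, -0.45], [-0.04, 0.044, -0.12], 0],
  [[0, 0, -0.6], [-0.06, 0.067, -0.12], 0],
  [[0, 0, -0.75], [-0.06, 0.067, -0.12], 0],
  [[0, 0, -0.84], [-0.06, 0.067, -0.12], 0],
])

```text
time: 10.8
position: [0.6458, 0.1099, 0.1987]
tool_rot: [-1.929, -2.479, -0.0]
ft_force: [-0.4, 0.1, -0.2]
grip_width: 0.998
```

Run:
```python
from h import *
import pickle
ctrl.get_image("wrist");ctrl.get_image("wrist");s,T=st();C=cam("wrist");im=ctrl.get_image("wrist");st()
u,v=proj("wrist",[.6,.19,.06],C)[0].astype(int);u0,v0=max(u-80,0),max(v-65,0);print(u0,v0)
pickle.dump((C,u0,v0),open("C.pkl","wb"))
c=im[v0:v0+130,u0:u0+160,::-1];cv2.imwrite("pics/i.png",cv2.resize(c,None,fx=4.5,fy=4.5,interpolation=cv2.INTER_CUBIC))
```

```text
t 10.9 p [0.6457 0.1105 0.1986] xax [-0.244  0.97   0.   ] yax [ 0.97   0.244 -0.   ] zax [-0.  0. -1.] F [-0.83  0.03  0.03] M [-0.054  0.027 -0.018] g 1.0020996084033142 j7 0.1509976002657433
t 10.95 p [0.6457 0.1106 0.1986] xax [-0.242  0.97   0.   ] yax [ 0.97   0.242 -0.   ] zax [-0.  0. -1.] F [ 0.09 -0.86 -0.57] M [-0.032  0.072 -0.074] g 0.9971274821232423 j7 0.1493341955123341
151 35
```

View pics/i.png

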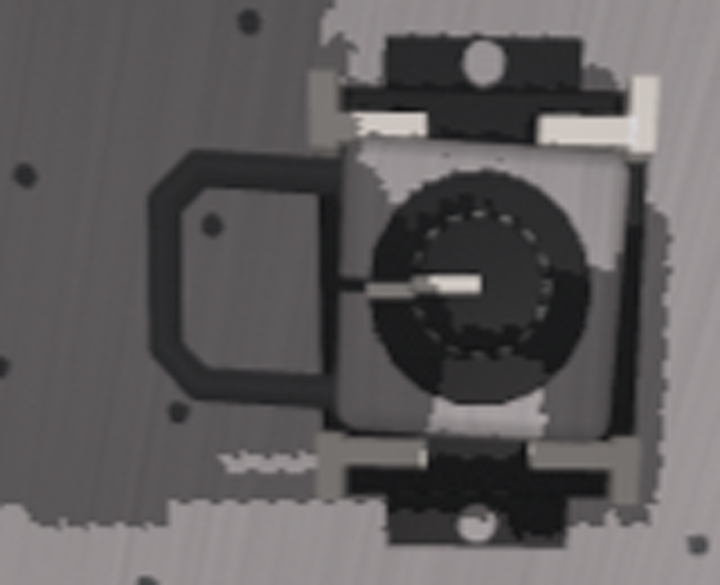

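The pointer line (365–480, 285) now lines up with the index mark (350,283). The bow bar is at about (165,278) in the crop.

Run:
```python
from h import *
import pickle;C,u0,v0=pickle.load(open("C.pkl","rb"))
w=lambda u,v,z:onz("wrist",(u0+(u+.5)/4.5-.5,v0+(v+.5)/4.5-.5),z,C)
a=lambda d:np.arctan2(d[1],d[0])
bow=w(165,276,.044);pl=w(481,287,.061);kt=w(481,284,.083);tip=w(366,290,.061)
print(bow,pl,kt,"yaw",a(pl-bow),np.linalg.norm((pl-bow)[:2]),"dial",a(pl-tip)-a(pl-bow),a(kt-w(428,284,.083))-a(pl-bow))
b1,b2=w(163,200,.044),w(166,350,.044);print("bar dir yaw",a(b1-b2)-np.pi/2)
for q in[(200,170),(330,178),(200,385),(325,393),(345,137),(625,160),(345,430),(610,437)]:print(q,w(*q,.044 if q[0]<335 else .058))
s,T=st();print(T.T@(bow-s['position']))
```

```text
[0.55219055 0.18372133 0.044     ] [0.62520297 0.19840428 0.061     ] [0.62536337 0.1975671  0.083     ] yaw 0.19845503132887657 0.07447416998389136 dial 0.07258518503757702 0.04787451227112363
bar dir yaw 0.1994949352425901
(200, 170) [0.55590299 0.20847476 0.044     ]
(330, 178) [0.5853285  0.21411241 0.044     ]
(200, 385) [0.5647839  0.16129283 0.044     ]
(325, 393) [0.59437956 0.16680813 0.044     ]
(345, 137) [0.58876255 0.22146018 0.058     ]
(625, 160) [0.64936548 0.23191668 0.058     ]
(345, 430) [0.60224073 0.16042299 0.058     ]
(610, 437) [0.66229622 0.17388179 0.058     ]
t 10.95 p [0.6457 0.1106 0.1986] xax [-0.242  0.97   0.   ] yax [ 0.97   0.242 -0.   ] zax [-0.  0. -1.] F [ 0.09 -0.86 -0.57] M [-0.032  0.072 -0.074] g 0.9971274821232423 j7 0.1493341955123341
[ 0.09351349 -0.07299165  0.15460349]
```

Call:
step_arm([
  [[0, 0, 0.045], [0.03, -0.025, 0], 150],
  [[0, 0, 0.045], [0.06, -0.05, 0], 150],
  [[0, 0, 0.045], [0.08, -0.065, 0], 150],
  [[0, 0, 0.045], [0.0935, -0.073, 0.01], 150],
  [[0, 0, 0.045], [0.0935, -0.073, 0.04], 150],
  [[0, 0, 0.045], [0.0935, -0.073, 0.07], 150],
  [[0, 0, 0.045], [0.0935, -0.073, 0.09], 150],
  [[0, 0, 0.045], [0.0935, -0.073, 0.09], 150],
  [[0, 0, 0.045], [0.0935, -0.073, 0.09], 150],
  [[0, 0, 0.045], [0.0935, -0.073, 0.09], 150],
])

```text
time: 12.2
position: [0.5531, 0.1837, 0.1097]
tool_rot: [1.987, 2.432, 0.003]
ft_force: [0.1, 0.5, 0.4]
grip_width: 0.41
```

Run:
```python
from h import *
s,T=st();print(T.T@(np.array([.5523,.1835,.042])-s['position']))
im=ctrl.get_image("wrist");cv2.imwrite("pics/j.png",im[:,:,::-1])
crop("side",220,250,90,70,8,"pics/j_side.png");crop("scene",275,245,90,70,8,"pics/j_scene.png")
```

```text
t 12.2 p [0.5531 0.1837 0.1097] xax [-0.199  0.98   0.   ] yax [0.98  0.199 0.002] zax [ 0.002  0.001 -1.   ] F [0.05 0.52 0.37] M [-0.03   0.035 -0.007] g 0.4098757548942995 j7 -0.06893285387565401
[-8.16170001e-05 -9.34333060e-04  6.76942760e-02]
```

View pics/j.png

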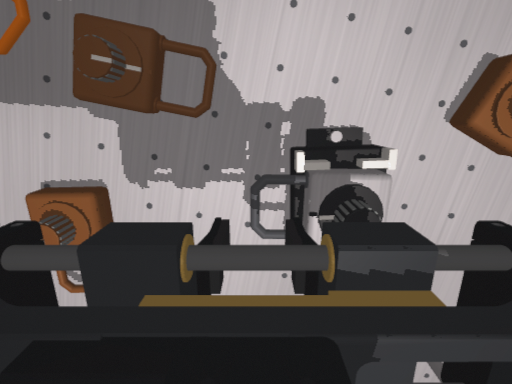

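View pics/j_side.png

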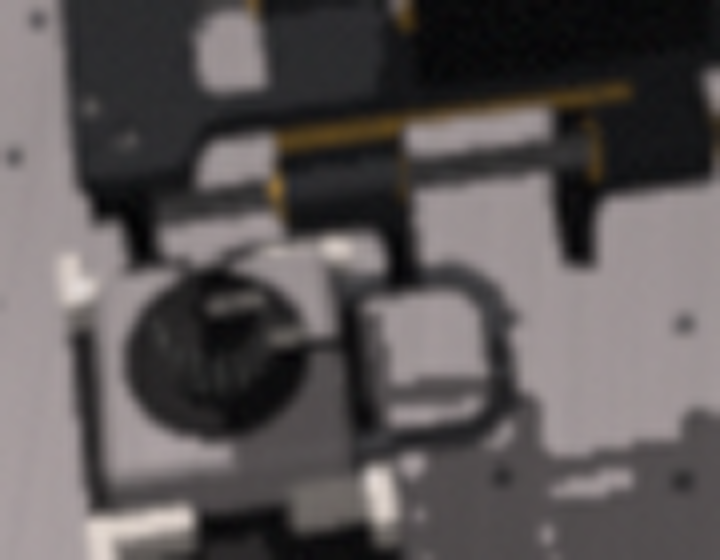

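Call:
step_arm([
  [[0, 0, 0], [0, -0.001, 0.015], 150],
  [[0, 0, 0], [0, -0.001, 0.03], 150],
  [[0, 0, 0], [0, -0.001, 0.045], 150],
  [[0, 0, 0], [0, -0.001, 0.058], 150],
  [[0, 0, 0], [0, -0.001, 0.064], 150],
  [[0, 0, 0], [0, -0.001, 0.064], 150],
  [[0, 0, 0], [0, -0.001, 0.064], 255],
  [[0, 0, 0], [0, -0.001, 0.064], 255],
  [[0, 0, 0], [0, -0.001, 0.064], 255],
  [[0, 0, 0], [0, -0.001, 0.064], 255],
], squeeze=30)

```text
time: 13.6
position: [0.5514, 0.1834, 0.0449]
tool_rot: [1.987, 2.433, 0.001]
ft_force: [0.4, -0.7, 1.1]
grip_width: 0.079
```

Run:
```python
from h import *
st()
```

```text
t 13.6 p [0.5514 0.1834 0.0449] xax [-0.2   0.98  0.  ] yax [0.98 0.2  0.  ] zax [ 0.  0. -1.] F [ 0.41 -0.68  1.13] M [-0.099  0.1    0.001] g 0.07947263477544801 j7 -0.041689404552227985
```

Call:
step_arm([
  [[0, 0, 0], [0, -0.002, 0], 255],
  [[0, 0, 0], [0, -0.005, 0], 255],
  [[0, 0, 0], [0, -0.008, 0], 255],
  [[0, 0, 0], [0, -0.011, 0], 255],
  [[0, 0, 0], [0, -0.014, 0], 255],
  [[0, 0, 0], [0, -0.017, 0], 255],
  [[0, 0, 0], [0, -0.019, 0], 255],
  [[0, 0, 0], [0, -0.021, 0], 255],
  [[0, 0, 0], [0, -0.021, 0], 255],
  [[0, 0, 0], [0, -0.021, 0], 255],
])

```text
time: 14.85
position: [0.5303, 0.1791, 0.0445]
tool_rot: [-1.987, -2.433, 0.001]
ft_force: [1.5, -0.2, 1.7]
grip_width: 0.077
```

Run:
```python
from h import *
st()
im=ctrl.get_image("wrist");cv2.imwrite("pics/k.png",im[:,:,::-1])
crop("side",220,250,90,70,8,"pics/k_side.png");st()
```

```text
t 14.85 p [0.5303 0.1791 0.0445] xax [-0.2   0.98  0.  ] yax [ 0.98   0.2   -0.001] zax [-0.001 -0.    -1.   ] F [ 1.46 -0.16  1.65] M [-0.152 -0.31  -0.032] g 0.07745424246985026 j7 -0.057036385149291484
t 14.95 p [0.5303 0.1791 0.0445] xax [-0.2   0.98  0.  ] yax [ 0.98   0.2   -0.001] zax [-0.001 -0.    -1.   ] F [1.87 0.33 0.88] M [-0.097 -0.199 -0.089] g 0.0773688370503699 j7 -0.057015299525867875
```

View pics/k.png

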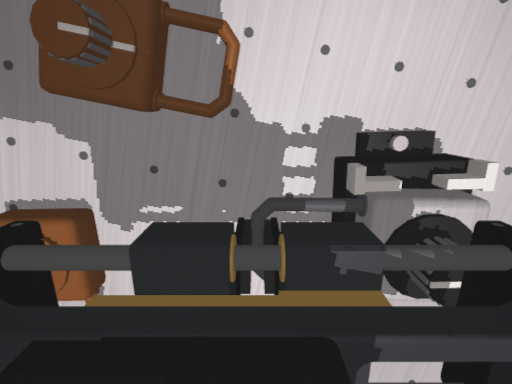

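View pics/k_side.png

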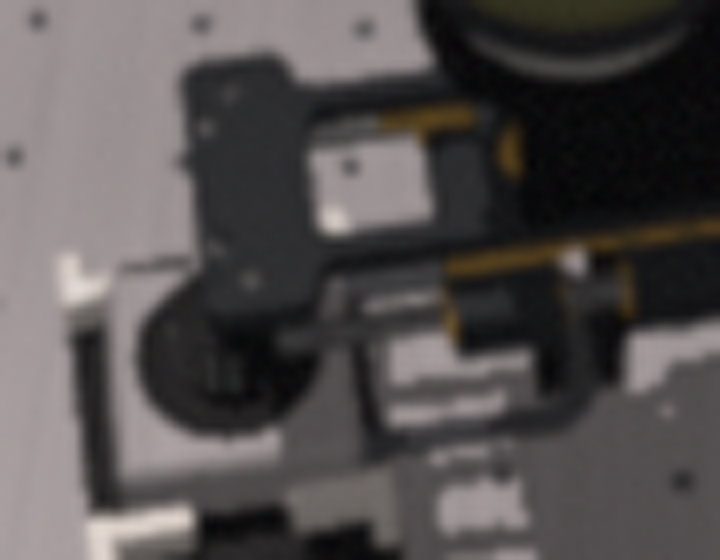

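Call:
step_arm([
  [[0, 0, 0], [0, -0.001, 0], 255],
  [[0, 0, 0], [0, -0.002, 0], 255],
  [[0, 0, 0], [0, -0.002, 0], 255],
  [[0, 0, 0], [0, -0.002, 0], 255],
  [[0, 0, 0], [0, -0.002, 0], 150],
  [[0, 0, 0], [0, -0.002, 0], 150],
  [[0, 0, 0], [0, -0.002, 0], 150],
  [[0, 0, 0], [0, -0.002, -0.03], 150],
  [[0, 0, 0], [0, -0.002, -0.07], 150],
  [[0, 0, 0], [0, -0.002, -0.12], 0],
])

```text
time: 16.2
position: [0.5275, 0.1784, 0.1647]
tool_rot: [-1.986, -2.432, 0.004]
ft_force: [1.5, -0.4, 0.4]
grip_width: 0.456
```

Run:
```python
from h import *
import pickle
st();crop("side",220,255,90,70,8,"pics/l_side.png");ctrl.get_image("wrist")
st();C=cam("wrist");im=ctrl.get_image("wrist");cv2.imwrite("pics/l.png",im[:,:,::-1]);pickle.dump(C,open("C.pkl","wb"))
```

```text
t 16.2 p [0.5275 0.1784 0.1647] xax [-0.2    0.98  -0.001] yax [ 0.98   0.2   -0.003] zax [-0.003 -0.001 -1.   ] F [ 1.48 -0.41  0.38] M [-0.012 -0.064 -0.065] g 0.45616771914245074 j7 -0.11009366861778157
t 16.3 p [0.5318 0.1798 0.1703] xax [-0.2    0.98   0.003] yax [0.98  0.2   0.009] zax [ 0.009  0.005 -1.   ] F [0.55 1.04 0.34] M [-0.05   0.017 -0.025] g 0.536562982605035 j7 -0.10978403394248185
```

View pics/l_side.png

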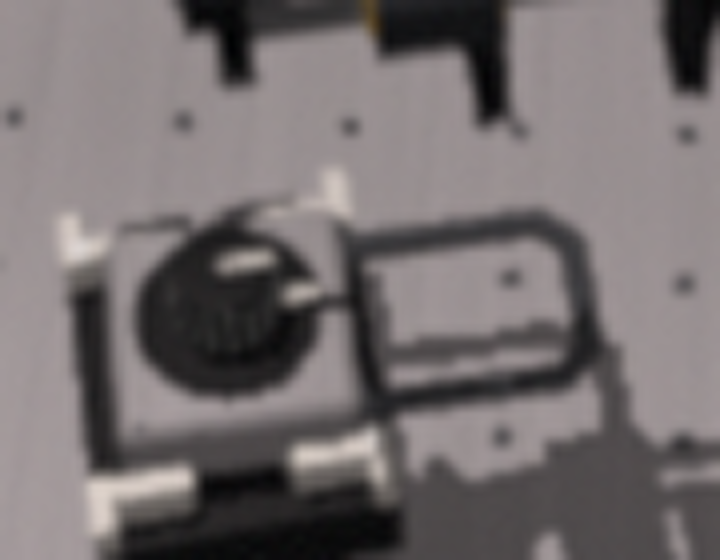

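View pics/l.png

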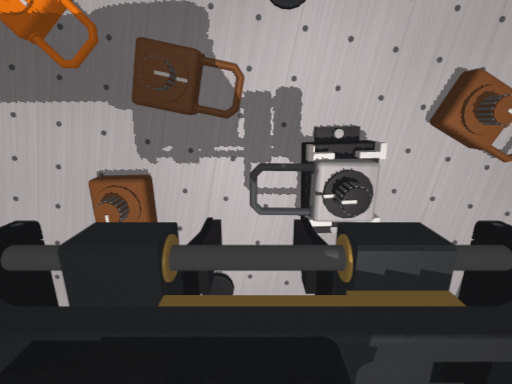

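Call:
step_arm([
  [[0, 0, 0.17], [0, 0.01, 0], 0],
  [[0, 0, 0.34], [0, 0.03, 0], 0],
  [[0, 0, 0.51], [0, 0.05, 0], 0],
  [[0, 0, 0.68], [0, 0.07, 0], 0],
  [[0, 0, 0.85], [0, 0.09, 0], 0],
  [[0, 0, 1.02], [0, 0.097, 0], 0],
  [[0, 0, 1.19], [0, 0.097, 0.02], 0],
  [[0, 0, 1.36], [0, 0.097, 0.03], 0],
  [[0, 0, 1.52], [0, 0.097, 0.04], 0],
  [[0, 0, 1.57], [0, 0.097, 0.04], 0],
])

```text
time: 17.6
position: [0.6218, 0.1976, 0.1215]
tool_rot: [3.124, 0.312, -0.008]
ft_force: [0.7, 0.6, 1.3]
grip_width: 1.002
```

Run:
```python
from h import *
import pickle
C=pickle.load(open("C.pkl","rb"))
b=onz("wrist",(254,188),.044,C);k=onz("wrist",(346,194),.07,C);print("bow",b,"knob",k,np.linalg.norm((b-k)[:2]))
ctrl.get_image("wrist");s,T=st();im=ctrl.get_image("wrist");cv2.imwrite("pics/m.png",im[:,:,::-1])
crop("side",205,250,110,86,7,"pics/m_side.png");s,T=st()
```

```text
bow [0.53086916 0.18027256 0.044     ] knob [0.61734865 0.19838999 0.07      ] 0.08835691352622399
t 17.65 p [0.6222 0.1977 0.122 ] xax [ 0.98   0.197 -0.004] yax [ 0.197 -0.98   0.001] zax [-0.004 -0.002 -1.   ] F [-0.06 -0.55 -0.07] M [-0.117  0.133 -0.002] g 0.9978773538982502 j7 -1.515514066224415
t 17.75 p [0.6228 0.1978 0.1231] xax [ 0.98   0.201 -0.003] yax [ 0.201 -0.98   0.001] zax [-0.002 -0.001 -1.   ] F [0.17 0.29 0.62] M [-0.05   0.14   0.002] g 0.9984550262834763 j7 -1.5116950488827727
```

View pics/m.png

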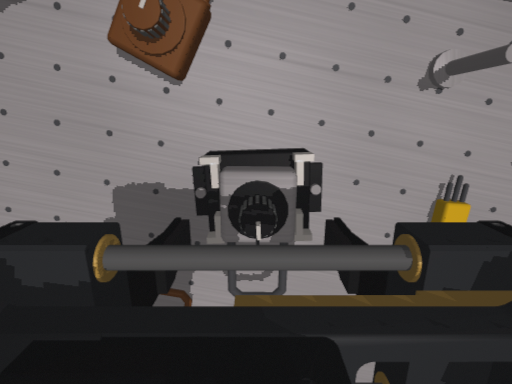

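View pics/m_side.png

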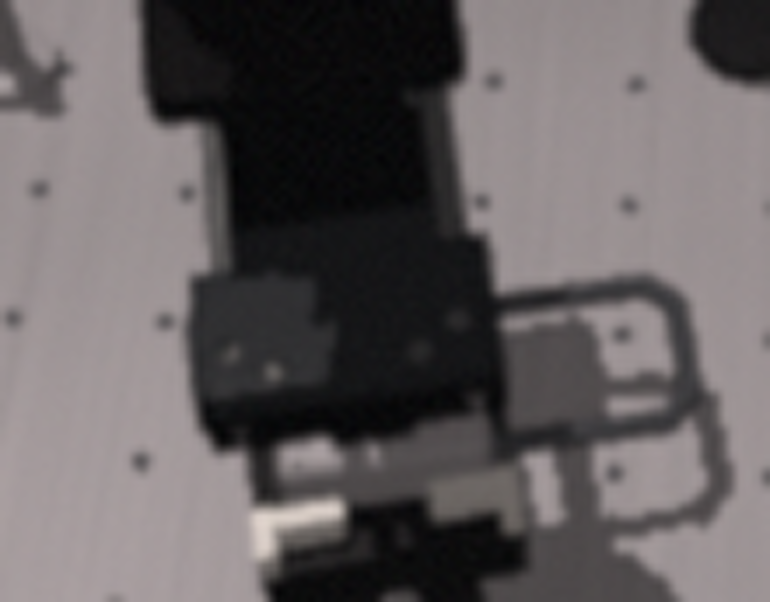

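Call:
step_arm([
  [[0, 0, 0], [0, 0, 0.015], 0],
  [[0, 0, 0], [0, 0, 0.03], 0],
  [[0, 0, 0], [0, 0, 0.045], 0],
  [[0, 0, 0], [0, 0, 0.057], 0],
  [[0, 0, 0], [0, 0, 0.064], 0],
  [[0, 0, 0], [0, 0, 0.064], 0],
  [[0, 0, 0], [0, 0, 0.064], 255],
  [[0, 0, 0], [0, 0, 0.064], 255],
  [[0, 0, 0], [0, 0, 0.064], 255],
  [[0, 0, 0], [0, 0, 0.064], 255],
], squeeze=50)

```text
time: 19.0
position: [0.6244, 0.1976, 0.061]
tool_rot: [3.125, 0.316, 0.002]
ft_force: [0.3, -1.0, 0.9]
grip_width: 0.731
```

Run:
```python
from h import *
st();im=ctrl.get_image("wrist");cv2.imwrite("pics/n.png",im[:,:,::-1]);st()
```

```text
t 19.0 p [0.6244 0.1976 0.061 ] xax [0.98  0.2   0.001] yax [ 0.2  -0.98  0.  ] zax [ 0.001 -0.    -1.   ] F [ 0.32 -1.03  0.9 ] M [-0.248 -0.062  0.053] g 0.7313649370345133 j7 -1.4836080862035252
t 19.05 p [0.6244 0.1977 0.061 ] xax [0.98  0.2   0.001] yax [ 0.2  -0.98  0.  ] zax [ 0.001 -0.    -1.   ] F [ 1.37 -0.8   1.48] M [-0.256 -0.08   0.024] g 0.7268414395817581 j7 -1.4835683073942068
```

View pics/n.png

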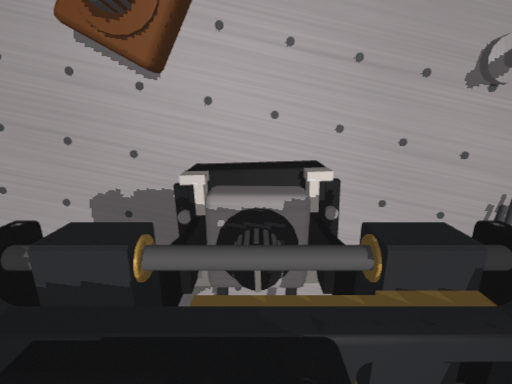

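Call:
step_arm([
  [[0, 0, 0], [0, 0, 0], 255],
  [[0, 0, 0], [0, 0, 0], 255],
  [[0, 0, 0], [0, 0, -0.003], 255],
  [[0, 0, 0], [0, 0, -0.008], 255],
  [[0, 0, 0], [0, 0, -0.016], 255],
  [[0, 0, 0], [0, 0, -0.028], 255],
  [[0, 0, 0], [0, 0, -0.042], 255],
  [[0, 0, 0], [0, 0, -0.055], 255],
  [[0, 0, 0], [0, 0, -0.06], 255],
  [[0, 0, 0], [0, 0, -0.06], 255],
], squeeze=60)

```text
time: 20.3
position: [0.6239, 0.1983, 0.1211]
tool_rot: [-3.125, -0.317, -0.001]
ft_force: [0.2, 0.6, -3.7]
grip_width: 0.725
```

Run:
```python
from h import *
st();im=ctrl.get_image("wrist");cv2.imwrite("pics/o.png",im[:,:,::-1]);st()
crop("side",205,230,130,100,6,"pics/o_side.png");crop("scene",265,235,130,100,6,"pics/o_scene.png")
```

```text
t 20.3 p [0.6239 0.1983 0.1211] xax [0.98  0.201 0.001] yax [ 0.201 -0.98  -0.   ] zax [ 0.001  0.001 -1.   ] F [ 0.21  0.6  -3.7 ] M [-0.02   0.111 -0.005] g 0.7245889409403741 j7 -1.510820405105823
t 20.35 p [0.6236 0.1981 0.1205] xax [ 0.98  0.2  -0.  ] yax [ 0.2  -0.98 -0.  ] zax [-0.  0. -1.] F [ 0.16 -0.48 -3.72] M [-0.087  0.14  -0.015] g 0.7212064213006973 j7 -1.5108291504109668
```

View pics/o_side.png

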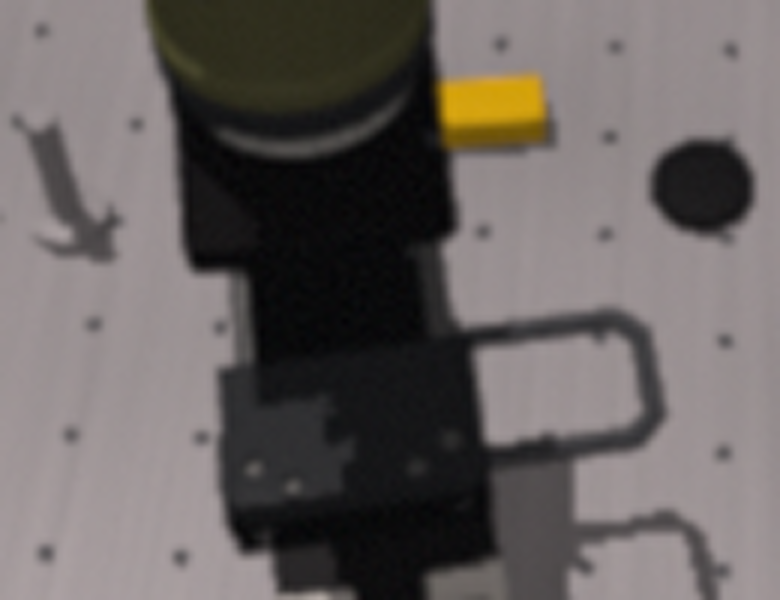

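View pics/o.png

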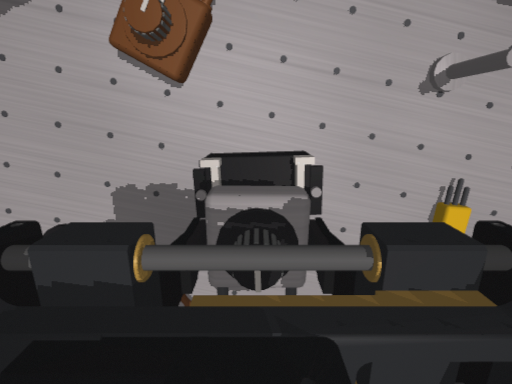

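View pics/o_scene.png

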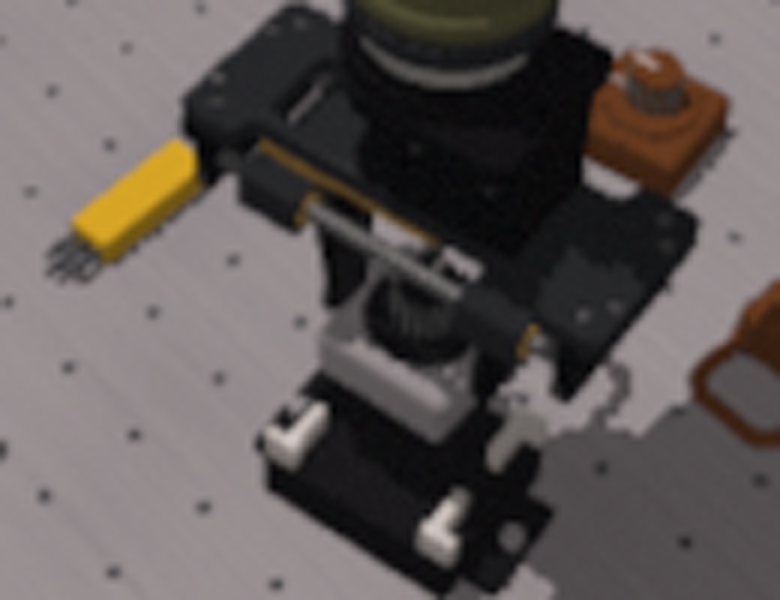

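Call:
step_arm([
  [[0, 0, 0], [0, 0, -0.02], 255],
  [[0, 0, 0], [0, 0, -0.05], 255],
  [[0, 0, 0], [0, 0.01, -0.08], 255],
  [[0, 0, 0], [-0.01, 0.03, -0.1], 255],
  [[0, 0, 0], [-0.02, 0.06, -0.115], 255],
  [[0, 0, 0], [-0.03, 0.09, -0.12], 255],
  [[0, 0, 0], [-0.045, 0.125, -0.12], 255],
  [[0, 0, 0], [-0.06, 0.16, -0.12], 255],
  [[0, 0, 0], [-0.07, 0.195, -0.12], 255],
  [[0, 0, 0], [-0.08, 0.23, -0.12], 255],
])

```text
time: 21.7
position: [0.5906, -0.0462, 0.2412]
tool_rot: [-3.126, -0.314, -0.001]
ft_force: [0.2, -0.1, -3.7]
grip_width: 0.73
```

Call:
step_arm([
  [[0, 0, 0], [-0.012, 0.035, 0], 255],
  [[0, 0, 0], [-0.024, 0.068, 0], 255],
  [[0, 0, 0], [-0.035, 0.098, 0], 255],
  [[0, 0, 0], [-0.044, 0.122, 0], 255],
  [[0, 0, 0], [-0.051, 0.142, 0], 255],
  [[0, 0, 0], [-0.055, 0.153, 0], 255],
  [[0, 0, 0], [-0.057, 0.159, 0], 255],
  [[0, 0, 0], [-0.058, 0.161, 0], 255],
  [[0, 0, 0], [-0.058, 0.161, 0], 255],
  [[0, 0, 0], [-0.058, 0.161, 0], 255],
])

```text
time: 22.95
position: [0.5672, -0.2117, 0.2405]
tool_rot: [-3.125, -0.319, -0.0]
ft_force: [0.2, 0.5, -4.0]
grip_width: 0.728
```

Run:
```python
from h import *
for n in("scene","side"):
  im=ctrl.get_image(n);cv2.imwrite(f"pics/p_{n}.png",im[:,:,::-1])
s,T=st()
print(proj("side",[s['position']-[0,0,.017],s['position']-.095*T[:,0]-[0,0,.017]]))
```

```text
t 23.05 p [ 0.5671 -0.212   0.2405] xax [0.979 0.201 0.   ] yax [ 0.201 -0.979 -0.   ] zax [-0.  0. -1.] F [ 0.3   0.01 -3.48] M [-0.083  0.074 -0.094] g 0.725930992387116 j7 -0.8756439731165551
[[237.03401133  78.36955593]
 [275.00594354  74.76563834]]
```

View pics/p_scene.png

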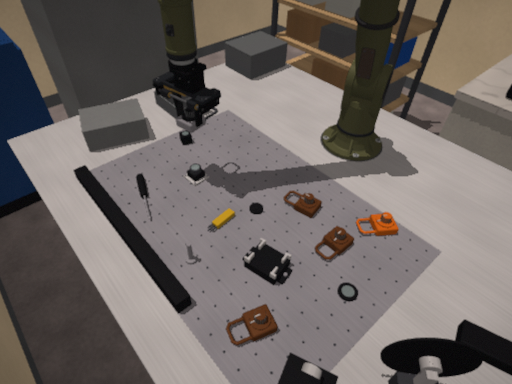

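View pics/p_side.png

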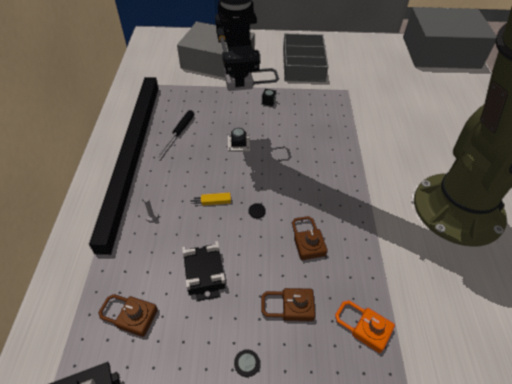

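The lock is held level over the lens, and the cradle is empty. The shackle bow shows at side (275,74), which matches the position predicted for a fully open shackle. Every bystander is where it started.

Run:
```python
from h import *
crop("side",250,70,90,60,8,"pics/q.png");st();ctrl.close_job();st()
```

```text
t 23.1 p [ 0.5671 -0.2121  0.2405] xax [0.98  0.201 0.   ] yax [ 0.201 -0.98  -0.   ] zax [ 0.  0. -1.] F [-1.04  1.15 -3.02] M [-0.112  0.101  0.044] g 0.7246040540377265 j7 -0.8756181795323634
the job is handed in; nothing more can be done
the job is handed in; nothing more can be done
```

View pics/q.png

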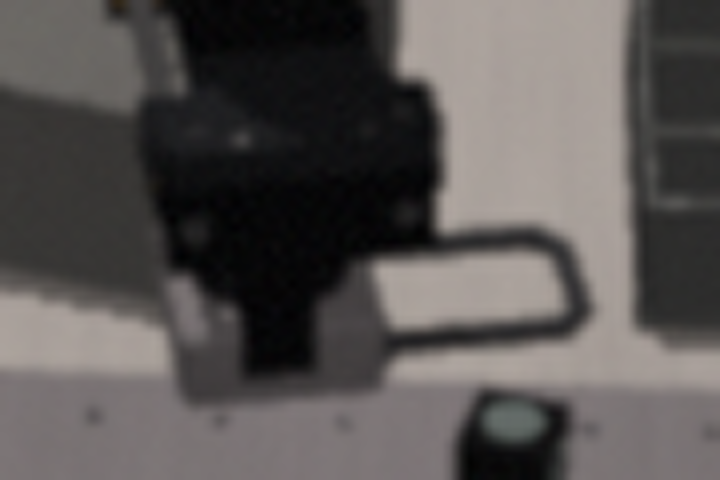

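I turned the grey lock's dial about 1.7 rad clockwise until it clicked in at the index mark. I then pulled the shackle open in the cradle, gripped the body by its sides and lifted it out level. I handed the job in at about 23 s, with the lock held over the camera lens.

**Dial:** The wrist picture taken before the pull put the pointer 0.05 to 0.07 rad off the index mark, inside the 0.13 limit.

**Last checks:**
- **Position:** the gripper was within about 1 mm of the lens axis horizontally, going by the triangulated lens position. The lock's centre was about 0.22 m above the table.
- **Grip:** the jaws were about 63 mm apart on the 64 mm body, at the full 60 N grip setting. The wrist force showed 3 to 4 N of weight.
- **Shackle and bystanders:** the side view showed the shackle open. All the bystanders looked unmoved.

**One disagreement:** a rough wrist picture, taken while the arm was still settling, put the bow 88 mm from the knob, where 94 mm is fully open (14 mm instead of 20). The gripper's 21 to 23 mm of pull and the before-and-after side pictures (about 23 mm) both indicate fully open. The bow's place in the final side picture agrees with that.

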